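Index a sample capsule to the reader and hold it there

TASK

Take the orange capsule out of the pocket tray and stand it in the black cup on the sample indexer's turret, then let go of it. Then grip the black knob on top and turn it clockwise (seen from above) by exactly three clicks, to the third stop, where the cup faces the blue reader head, never turning it on towards the fourth; the turret springs back if released, so finish while still gripping the knob and holding it at the third stop. Leave the white capsules and everything else on the bench where they are.

Things in the scene. Friction and masses are not known exactly. Their poses are not given: they have to be found in the camera images.
- capsule: the orange capsule with a black band: an upright plain cylinder, 14 mm in diameter, 30 mm tall, 10 to 20 g; origin at the centre of its underside, z up. It starts standing in one of the tray's four pockets, which one varies
- tray: white fixed pocket tray, 60 mm (its x) by 176 mm (its y), 14 mm high; origin at the centre of its underside on the bench, z up. Four round pockets 17 mm wide and 10 mm deep (floor 4 mm above the bench) in a row along its y at -63, -21, 21 and 63 mm; a capsule stands 20 mm proud of it: grip it with the fingers closing along the tray's x, across the row
- indexer: fixed base of the indexer, a white box with a blue band, 200 x 200 x 30 mm; origin at the centre of its underside on the bench, below the turret's axis, z up. The turret disc above it is 170 mm wide, its top 40 mm above the bench. The cup starts on the base's -x side. The blue reader head outside the disc (26 mm wide, 82 mm high, 92 to 142 mm off the axis) is 108 degrees counterclockwise from +x
- turret (a joint): angle of the turret, rad: 0 at home (start), growing clockwise from above. Clicks at 0.419 (24 degrees), 0.838, 1.257 (third), 1.676, 2.094; travel ends at 2.2. A spring of 0.07 (home) to 0.09 N m (third stop) drives it home when let go. The clicks add +-0.06 N m: resistance peaks (0.15 N m) a quarter of the way to the next stop, nearly vanishes at three quarters, rises again through the stop
- turret_cup (a point): centre of the floor of the black cup on the turret disc, 68 mm from the turret's axis, 43 mm above the bench; z up; turns with the turret. The cup is 18 mm wide inside, 25 mm outside, its rim 11 mm above this point. Stand the capsule in it with the fingers closing square to the line from cup to axis (along the base's y at the start), clear of the knob
- knob (a point): black bar knob on the turret's axis, turning with it: a bar 14 mm thick (its x), 44 mm long (its y), 32 mm high, white line on top; point on the axis at the centre of the bar's underside, 80 mm above the bench, on a flange 44 mm wide and 6 mm thick; z up, axes those of the base at home. Grip it with the fingers closing along its x. A capsule in the cup reaches 73 mm, below the bar
- reader_spot (a point): point on the fixed base where the centre of the cup's floor lies at the third stop, in front of the reader head; 43 mm above the bench. Marks on the base round the disc show home and the stops, the third one red
- spare1: white capsule with a dark band, same size as the orange one, in another pocket of the tray; to be left alone; origin at the centre of its underside
- spare2: white capsule like spare1; to be left alone
- spare3: white capsule like spare1; to be left alone
- sample_cup: white plastic cup, 68 mm wide, 75 mm tall, near the back; to be left alone; origin at the centre of its underside
- jar: amber jar with a blue cap, 56 mm wide, 55 mm tall, to the right; to be left alone; origin at the centre of its underside
- tape_roll: yellow tape roll lying flat, 90 mm wide, 24 mm high, to the left; to be left alone; origin at the centre of its underside
- spatula: hand spatula lying on the bench to the right; to be left alone; origin on its underside

How it is judged:
By the outcome, as a careful person would: the job done as asked, in the order asked, and still so for the second after the job is handed in, while the arm keeps its last pose, push and grip.
It also fails if it takes over 64 s, if anything falls off the work surface, if the arm or the gripper's body presses on something with over 40 N, if the wrist force passes 120 N, or if a joint passes its speed limit or range.

ROBOT

A 6-joint arm with a two-finger parallel gripper is mounted at the origin on the work surface. World frame = base frame: x ahead of the robot, y to its left, z up, the work surface at z = 0. Lengths are in m, angles in rad, forces in N, time in s.
With the tool pointing down it reaches from about 0.3 to 0.775 m from the base axis. Payload 14.6 kg.
Tool frame: the origin (TCP) lies between the finger pads; the fingertips stand ctrl.tip_extent ahead of it and the grasp point (between the pads) lies 3 mm ahead of it (ctrl.tip_extent is the distance from the TCP to the fingertips, in m); z points along the fingers, y is the line along which they close (so a half turn about z gives the same grasp; the last joint's range is limited). The gripper opens to 94 mm and grips with 3 to 60 N. Pads are 16 mm wide; open, the fingers measure 119 mm over their backs; the gripper's body (75 mm by 177 mm) begins 78 mm behind the grasp point.
Start: joints at [-1.192, 0.3, 1.521, -0, 1.321, -0.067], TCP at [0.237, -0.496, 0.227] pointing down, gripper open.
Joint ranges: [-3.03, 3.03], [-0.79, 2.21], [0.23, 2.52], [-1.04, 4.18], [0, 3.07], [-2.55, 2.55]. Speed limits (rad/s): [2.22, 2.22, 2.57, 3.14, 3.14, 3.14].

INTERFACE

Orientations are given as [roll, pitch, yaw] about the fixed x, y, z axes, in that order (R = Rz(yaw) Ry(pitch) Rx(roll)).
In Python, from station import ctrl gives the robot as it stands.
- The arm moves only by the tool shift_gripper, called after "Request:" as name(argument=value, ...) on one line, values as JSON. Schema: {"type":"object","properties":{"increments":{"type":"string"},"finger_gap":{"type":"number"},"grip_force":{"type":"number"},"only":{"type":"string"},"quiet":{"type":"boolean"},"lines":{"type":"string"}},"required":["increments"],"additionalProperties":false}. increments is a string of 1 to 10 rows, one to a line, with the numbers parted by spaces; each row has 6 numbers: dx, dy, dz in shares of the most that a row can go, 1 being 50 mm, then a rotation vector rx, ry, rz in normalised numbers (1 is 2 rad); each row shifts and turns the commanded pose from where the row before left it, along the tool's axes as they then stand; what a row does not reach is not made up. A row lasts 1/10 s, in which the tool goes at most 0.05 m and 0.15 rad, less where a joint would pass 70% of its speed; a pose out of reach is approached as far as the arm can. finger_gap is the finger opening in m, set as the call begins (left out keeps the last). The fingers move at their own pace and stop on an object; grip_force is the grip in N (left out, the last holds). Time passes only in rows, so rows that do not move let the fingers close. The tool returns the time, the measured TCP pose, the force, the opening and the grip force at its end. only (a regular expression) keeps the lines of the reply that match it, lines (a string "A,B") keeps lines A to B, and quiet returns only ok. No shift or turn number may pass 1 either way. Input that does not fit is refused with a message, and nothing moves.
- ctrl.get_obs(): the state, without advancing time (a new reading comes with each control period).
- ctrl.camera(name): name is "scene" or "top" or "wrist"; returns a dict with "pixels" (400x640x3 uint8, blue, green, red), "fx", "fy", "cx", "cy" (pixels), "extrinsics" (4x4, takes a point from camera to world coordinates). Camera axes: x right, y up, looking along -z (the intrinsics and any distortion apply to the point x, -y, -z); pixel columns grow to the right and rows downward; lengths in m; the calibration is good to about 2 mm. A picture is of the moment at which its call begins. There is no depth.
- ctrl.hand_in(): hands the job in; it is judged then, once.
The state is a dict: "time_s": time; "qpos": joint angles; "joint_vel": joint speeds; "tau": joint torques, N m; "ee_pos": TCP position; "eef_rot": TCP orientation; "force": force on the tool from outside, world axes, zero at the start; "moment": the same for the moment, N m; "grip_width": finger opening in m; "grip_force": force on a finger pad.
Only numpy, scipy, OpenCV 4.12 (cv2) and the standard library are available. Lean on these libraries where they do the work, as an engineer would, in place of code of your own. Each camera call takes 0.05 s, during which the arm holds its last target. There are 200 camera calls.

## Working session

There is one attempt and no reset: what is moved stays moved. The work goes in short steps, Python scripts to look and compute and a tool call to move; the robot and the scene stay as the last step left them, time stands still between calls to the robot, and variables do not carry over. Pictures are saved under pics/ and viewed, at most 10 in all, crops included, and the job is handed in when it is done.

```bash
ls; mkdir -p pics
```

Run:
```python
from station import ctrl
import cv2,numpy as np
print(ctrl.tip_extent); print(ctrl.get_obs())
for n in("top","scene"):
    c=ctrl.camera(n); cv2.imwrite(f"pics/{n}1.png",c["pixels"]); print(n,{k:(v.tolist() if hasattr(v,'tolist') else v) for k,v in c.items() if k!="pixels"})
```

```text
pics
station.py
0.022
{'time_s': 0.0, 'qpos': array([-1.19159297e+00,  3.00468859e-01,  1.52158521e+00, -3.35451737e-05,
        1.32069703e+00, -6.66039493e-02]), 'joint_vel': array([-6.58582885e-06,  1.69301892e-04, -1.45471936e-04, -6.30233362e-04,
       -1.15439760e-03,  5.04565155e-04]), 'tau': array([-2.00773713e-03, -5.31815743e+01, -3.52735770e+01,  7.07548088e-02,
        2.44024774e-02, -9.68717723e-05]), 'ee_pos': array([ 0.23705188, -0.49602758,  0.2268858 ]), 'eef_rot': array([-3.14043461e+00, -4.46804824e-05,  4.45815604e-01]), 'force': array([-0.14132373,  0.63707195, -0.15856051]), 'moment': array([ 0.03945965,  0.04966825, -0.01867517]), 'grip_force': 0.0, 'grip_width': 0.09388893213345827}
top {'fx': 513.2399515939234, 'fy': 513.2399515939234, 'cx': 323.17053235684267, 'cy': 205.52456142042467, 'extrinsics': [[0.0813427015983125, 0.9718447386585257, -0.2211360866942108, 0.272936076801624], [-0.9966735763166409, 0.07819799203223772, -0.022953350829957076, -0.06266975792951285], [-0.005014695293322966, 0.22226758194542842, 0.9749728072347695, 1.5825724404651804], [0.0, 0.0, 0.0, 1.0]]}
scene {'fx': 392.13324740942375, 'fy': 392.13324740942375, 'cx': 322.5230876986772, 'cy': 204.9537433674899, 'extrinsics': [[-0.6699370692288137, -0.499248911387016, 0.5494859850369136, 1.2769891827817612], [0.7423878938420229, -0.4571431476055089, 0.48977582389715124, 0.5633530033835573], [0.006673705860556699, 0.7360507231680486, 0.676893488352399, 0.9249221084858507], [0.0, 0.0, 0.0, 1.0]]}
```

View pics/top1.png

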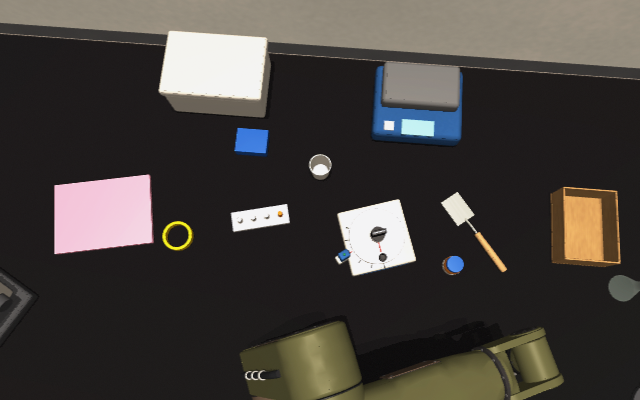

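View pics/scene1.png

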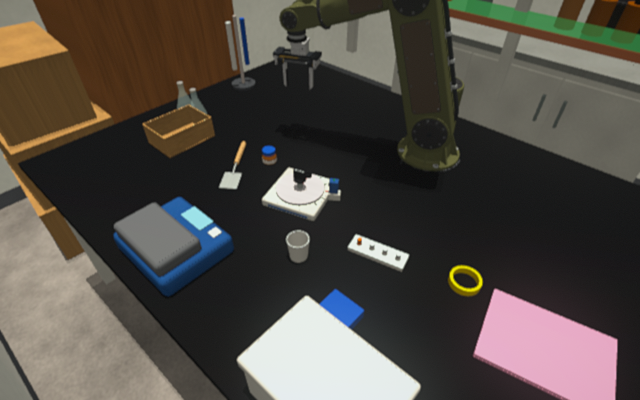

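Top view: tray centre about (260,218), with the orange capsule at its right end (280,214). Indexer about (377,238), cup (382,258), reader (344,256). Next, zoom in for accurate points.

Create h.py:
```python
import numpy as np,cv2
def ray(c,u,v):
    d=np.array([(u-c["cx"])/c["fx"],-(v-c["cy"])/c["fy"],-1.]);E=np.array(c["extrinsics"])
    return E[:3,3],E[:3,:3]@d
def onz(c,u,v,z):
    o,d=ray(c,u,v);return o+d*(z-o[2])/d[2]
def proj(c,P):
    E=np.array(c["extrinsics"]);q=(np.atleast_2d(P)-E[:3,3])@E[:3,:3]
    return np.c_[c["cx"]-c["fx"]*q[:,0]/q[:,2],c["cy"]+c["fy"]*q[:,1]/q[:,2]]
```

Run:
```python
from station import ctrl
from h import *
c=ctrl.camera("top"); s=ctrl.camera("scene"); t=c["pixels"]
import pickle; pickle.dump((c,s),open("cams.pkl","wb"))
a=cv2.resize(t[195:285,222:422],None,fx=4,fy=4,interpolation=cv2.INTER_CUBIC)[:, :800]
b=cv2.resize(s["pixels"][160:275,255:415],None,fx=2,fy=2)
b=cv2.copyMakeBorder(b,0,0,0,800-b.shape[1],cv2.BORDER_CONSTANT)
cv2.imwrite("pics/z.png",np.vstack([a,b])[:600])
g=cv2.cvtColor(t,cv2.COLOR_BGR2GRAY)
for nm,(x0,y0,x1,y1) in dict(tray=(225,198,298,238),idx=(330,195,422,282)).items():
    m=np.zeros_like(g); m[y0:y1,x0:x1]=(g[y0:y1,x0:x1]>120)*255
    cs=cv2.findContours(m,cv2.RETR_EXTERNAL,cv2.CHAIN_APPROX_NONE)[0]; k=max(cs,key=cv2.contourArea)
    r=cv2.minAreaRect(k); print(nm,r,cv2.boxPoints(r).round(1).tolist())
    z=.014 if nm=="tray" else .03
    print(np.array([onz(c,*p,z)[:2] for p in cv2.boxPoints(r)]).round(4).tolist(), onz(c,*r[0],z).round(4))
hsv=cv2.cvtColor(t,cv2.COLOR_BGR2HSV)
m=cv2.inRange(hsv,(5,120,120),(22,255,255));m[:, :225]=0;m[:,300:]=0
v,u=np.nonzero(m);print("orange",u.mean(),v.mean(),len(u),onz(c,u.mean(),v.mean(),.03))
```

```text
tray ((259.6337890625, 217.34730529785156), (19.28737449645996, 57.60218048095703), 81.02737426757812) [[229.6999969482422, 212.3000030517578], [286.6000061035156, 203.3000030517578], [289.6000061035156, 222.39999389648438], [232.6999969482422, 231.39999389648438]]
[[0.5835, 0.264], [0.6265, 0.0893], [0.5667, 0.0741], [0.5243, 0.2473]] [0.5751 0.1688 0.014 ]
idx ((376.17242431640625, 236.7030029296875), (64.85122680664062, 65.7491455078125), 76.21839904785156) [[336.5, 213.0], [400.3999938964844, 197.39999389648438], [415.79998779296875, 260.3999938964844], [352.0, 276.0]]
[[0.6046, -0.0692], [0.6703, -0.2635], [0.4779, -0.3195], [0.4153, -0.1301]] [ 0.5406 -0.1957  0.03  ]
orange 279.52941176470586 213.23529411764707 17 [0.58986748 0.10646027 0.03      ]
```

View pics/z.png

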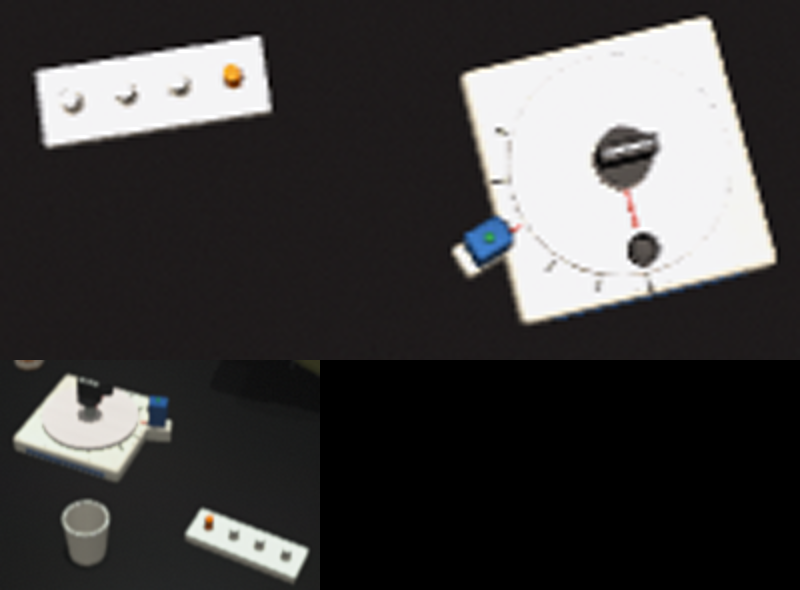

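The crop shows the base yawed about 0.31 rad with the cup towards the robot. The tray is yawed about 0.24 rad and the orange capsule is in its -y pocket. I'll go over the indexer and use the wrist camera to refine this.

The manual's scale: shifts go in shares of 50 mm and turns go in shares of 2 rad. Converting my numbers, 0.04 m is 0.8, -0.02 m is -0.4, 0.136 rad is 0.068.

Request:
shift_gripper(increments="0.6 -0.3 -0.2 0 0 0\n0.8 -0.4 -0.2 0 0 0\n0.8 -0.4 -0.2 0 0 0\n0.8 -0.4 -0.2 0 0 0\n0.8 -0.4 -0.2 0 0 0\n0.8 -0.4 -0.2 0 0 0\n0.8 -0.4 -0.2 0 0 0\n0.6 -0.3 0 0 0 0\n0.4 -0.2 0 0 0 0.068\n0 0 0 0 0 0")

```text
time_s: 1.2
ee_pos: [0.4579, -0.2121, 0.2973]
eef_rot: [-3.141, 0.0, 0.308]
force: [0.0, -0.5, -0.5]
grip_width: 0.0942
grip_force: 0.0
```

Request:
shift_gripper(increments="0 0 0 0 0 0\n0 0 0 0 0 0")

```text
time_s: 1.4
ee_pos: [0.4564, -0.2146, 0.2974]
eef_rot: [-3.142, 0.0, 0.311]
force: [-0.4, -0.2, 0.6]
grip_width: 0.094
grip_force: 0.0
```

Run:
```python
from station import ctrl
from h import *
import pickle
w=ctrl.camera("wrist");o=ctrl.get_obs();pickle.dump((w,o),open("w1.pkl","wb"))
print(o["ee_pos"],o["eef_rot"],np.round(w["extrinsics"],3).tolist(),w["fx"])
cv2.imwrite("pics/w1.png",w["pixels"])
```

```text
[ 0.45637245 -0.21470725  0.29743395] [3.14157391e+00 8.91160099e-05 3.10578916e-01] [[0.307, 0.923, 0.232, 0.523], [-0.952, 0.297, 0.075, -0.193], [0.0, -0.244, 0.97, 0.454], [0.0, 0.0, 0.0, 1.0]] 296.8433290280928
```

View pics/w1.png

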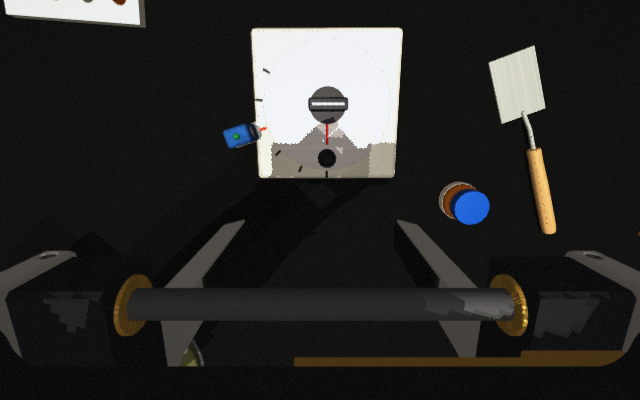

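The wrist picture shows the knob line at (328,104), the cup at (327,158) and the base corners at about (252,28), (402,28), (258,177) and (396,177). I'll fit the base pose to these.

Run:
```python
from h import *
import pickle
from scipy.optimize import least_squares
w,o=pickle.load(open("w1.pkl","rb"));t,_=pickle.load(open("cams.pkl","rb"))
p=w["pixels"];g=cv2.cvtColor(p,cv2.COLOR_BGR2GRAY)
m=np.zeros_like(g);m[10:195,245:415]=(g[10:195,245:415]>70)*255
m=cv2.morphologyEx(m,cv2.MORPH_OPEN,np.ones((7,7)))
k=max(cv2.findContours(m,cv2.RETR_EXTERNAL,cv2.CHAIN_APPROX_NONE)[0],key=cv2.contourArea)[:,0].astype(float)
x0,y0,x1,y1=k[:,0].min(),k[:,1].min(),k[:,0].max(),k[:,1].max();print(x0,y0,x1,y1)
def line(sel): return cv2.fitLine(sel.astype(np.float32),cv2.DIST_HUBER,0,.01,.01).ravel()
def X(a,b):
    s=np.linalg.solve(np.array([a[:2],-b[:2]]).T,b[2:]-a[2:]);return a[2:]+s[0]*a[:2]
mid=lambda i,a,b:(k[:,i]>a+.15*(b-a))&(k[:,i]<b-.15*(b-a))
T=line(k[mid(0,x0,x1)&(k[:,1]<y0+15)]);B=line(k[mid(0,x0,x1)&(k[:,1]>y1-8)])
L=line(k[(k[:,1]>y0+15)&(k[:,1]<110)&(k[:,0]<x0+15)]);R=line(k[mid(1,y0,y1)&(k[:,0]>x1-15)])
C=[X(T,L),X(T,R),X(B,R),X(B,L)];print(np.round(C,1).tolist())
def cen(x,y,r,f):
    q=g[y-r:y+r+1,x-r:x+r+1];v,u=np.nonzero(f(q));return u.mean()+x-r,v.mean()+y-r
kn=cen(328,104,8,lambda q:q>150); cup=cen(327,158,13,lambda q:q<45);print(kn,cup)
P=np.array([[.1,.1,.03],[.1,-.1,.03],[-.1,-.1,.03],[-.1,.1,.03],[0,0,.112],[-.068,0,.054]])
meas=np.array(C+[kn,cup])
def tr(q): c,s=np.cos(q[2]),np.sin(q[2]);return np.c_[q[0]+c*P[:,0]-s*P[:,1],q[1]+s*P[:,0]+c*P[:,1],P[:,2]]
f=lambda q:(proj(w,tr(q))-meas).ravel()
s=least_squares(f,[.54,-.196,.31],loss="soft_l1");print(s.x,f(s.x).round(1).reshape(-1,2).tolist())
for n,c in(("knob",kn),("cup",cup)): print(n,onz(w,*c,.112 if n=="knob" else .054))
x,y,a=s.x;print("cup fit",x-.068*np.cos(a),y-.068*np.sin(a))
```

```text
251.0 27.0 402.0 177.0
[[250.0, 28.399999618530273], [402.5, 26.399999618530273], [393.5, 177.0], [259.29998779296875, 177.0]]
(np.float64(328.17857142857144), np.float64(103.17857142857143)) (np.float64(326.47410358565736), np.float64(157.9641434262948))
[ 0.54272223 -0.19551291  0.31623296] [[-1.2, -2.4], [1.7, -1.2], [1.8, 1.2], [-1.8, 1.9], [-0.3, 0.1], [0.3, 0.6]]
knob [ 0.54293827 -0.19577581  0.112     ]
cup [ 0.47872351 -0.21607578  0.054     ]
cup fit 0.4780941047859256 -0.21666013406647144
```

To row units: 0.034 m is 0.68, -0.032 m is -0.64.

Request:
shift_gripper(increments="0.4 -0.4 0 0 0 0\n0.68 -0.62 0.14 0 0 0\n0.68 -0.62 0.14 0 0 0\n0.68 -0.62 0.14 0 0 0\n0.68 -0.62 0.14 0 0 0\n0.68 -0.62 0.14 0 0 0\n0.66 -0.64 0.24 0 0 0")

```text
time_s: 2.15
ee_pos: [0.6071, 0.0519, 0.2507]
eef_rot: [3.141, -0.001, 0.31]
force: [0.5, -0.8, 0.6]
grip_width: 0.0941
grip_force: 0.0
```

Request:
shift_gripper(increments="0 0 0 0 0 -0.075\n0 0 0 0 0 -0.075\n0 0 0 0 0 -0.075\n0 0 0 0 0 -0.075\n0 0 0 0 0 -0.075\n0 0 0 0 0 -0.075\n0 0 0 0 0 -0.075\n0 0 0 0 0 -0.075\n0 0 0 0 0 -0.075\n0 0 0 0 0 -0.075")

```text
time_s: 3.15
ee_pos: [0.6062, 0.0501, 0.2504]
eef_rot: [-3.141, -0.0, 1.816]
force: [0.4, 0.6, 1.2]
grip_width: 0.094
grip_force: 0.0
```

Request:
shift_gripper(increments="0 0 0 0 0 0\n0 0 0 0 0 0")

```text
time_s: 3.35
ee_pos: [0.6062, 0.0505, 0.2504]
eef_rot: [-3.142, 0.0, 1.805]
force: [0.4, 0.2, -0.4]
grip_width: 0.0943
grip_force: 0.0
```

Run:
```python
from station import ctrl
from h import *
import pickle
w=ctrl.camera("wrist");o=ctrl.get_obs();pickle.dump((w,o),open("w2.pkl","wb"))
print(o["ee_pos"],o["eef_rot"])
p=w["pixels"];cv2.imwrite("pics/w2.png",p)
m=cv2.inRange(cv2.cvtColor(p,cv2.COLOR_BGR2HSV),(5,140,80),(22,255,255))
n,l,s,ce=cv2.connectedComponentsWithStats(m)
for i in range(1,n):
    if s[i,4]>30: print(s[i],ce[i],onz(w,*ce[i],.034))
```

```text
[0.60615574 0.0507009  0.25043298] [-3.14150471e+00  8.49502097e-06  1.80532352e+00]
[315 126  11  11  95] [319.78947368 131.13684211] [0.59113521 0.10653485 0.034     ]
[136 276  12  12  56] [142.07142857 282.42857143] [ 0.39747023 -0.15233525  0.034     ]
[113 278  20  58 434] [121.00691244 307.12672811] [ 0.37169886 -0.19892048  0.034     ]
[512 281  16  55 286] [521.85664336 310.70979021] [ 0.93139245 -0.07116973  0.034     ]
```

View pics/w2.png

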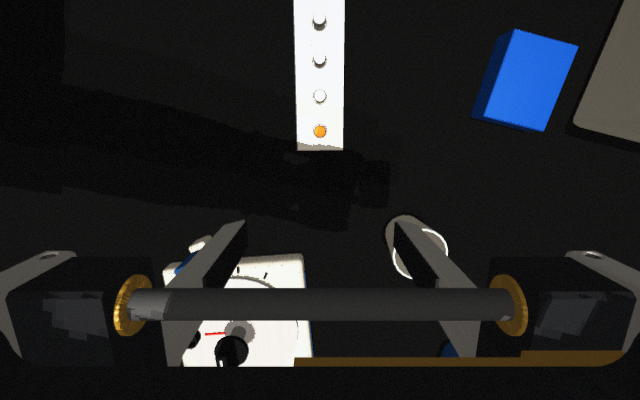

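The capsule is at pixel (320,131), which gives (0.591, 0.1065), and the tray row lines up with the tool. I'll move over it and descend.

To row units: 0.04 m is 0.8, 0.03 m is 0.6.

Request:
shift_gripper(increments="0.58 -0.02 0.4 0 0 0\n0.58 -0.02 0.8 0 0 0\n0 0 0.8 0 0 0\n0 0 0.8 0 0 0\n0 0 0.6 0 0 0\n0 0 0 0 0 0\n0 0 0 0 0 0", finger_gap=0.05)

```text
time_s: 4.1
ee_pos: [0.5909, 0.107, 0.0814]
eef_rot: [3.141, 0.0, 1.808]
force: [-0.1, 0.0, 0.5]
grip_width: 0.0499
grip_force: 0.0
```

Run:
```python
from station import ctrl
o=ctrl.get_obs();print(o["ee_pos"],o["eef_rot"])
```

```text
[0.59087455 0.10700101 0.0814011 ] [3.14122453e+00 1.86423834e-05 1.80804710e+00]
```

To row units: 0.015 m is 0.3, 0.011 m is 0.22.

Request:
shift_gripper(increments="0 0 0.3 0 0 0\n0 0 0.3 0 0 0\n0 0 0.22 0 0 0\n0 0 0 0 0 0\n0 0 0 0 0 0")

```text
time_s: 4.6
ee_pos: [0.5905, 0.1071, 0.0394]
eef_rot: [-3.141, -0.0, 1.81]
force: [0.9, -1.0, -0.6]
grip_width: 0.0498
grip_force: 0.0
```

Request:
shift_gripper(increments="0 0 0 0 0 0\n0 0 0 0 0 0\n0 0 0 0 0 0\n0 0 0 0 0 0\n0 0 0 0 0 0\n0 0 0 0 0 0\n0 0 0 0 0 0\n0 0 0 0 0 0", finger_gap=0.0, grip_force=10)

```text
time_s: 5.4
ee_pos: [0.5906, 0.1071, 0.0396]
eef_rot: [3.141, 0.0, 1.81]
force: [-0.4, -0.5, 2.0]
grip_width: 0.0137
grip_force: 10.0
```

To row units: -0.04 m is -0.8, -0.03 m is -0.6.

Request:
shift_gripper(increments="0 0 -0.2 0 0 0\n0 0 -0.4 0 0 0\n0 0 -0.8 0 0 0\n0 0 -0.8 0 0 0\n0 0 -0.6 0 0 0\n0 0 0 0 0 0")

```text
time_s: 6.0
ee_pos: [0.592, 0.1073, 0.1848]
eef_rot: [3.134, 0.001, 1.81]
force: [0.2, 0.4, -0.1]
grip_width: 0.0136
grip_force: 10.0
```

Request:
shift_gripper(increments="-0.36 -0.22 0 0 0 0.025\n-0.6 -0.3 0 0 0 0\n-0.6 -0.4 0 0 0 0\n-0.6 -0.4 0 0 0 0\n-0.6 -0.4 0 0 0 0\n-0.6 -0.4 0 0 0 0\n-0.6 -0.4 0 0 0 0\n-0.6 -0.4 0 0 0 0\n-0.6 -0.4 0 0 0 0\n-0.4 -0.2 0 0 0 0")

```text
time_s: 7.0
ee_pos: [0.4695, -0.2011, 0.1792]
eef_rot: [-3.141, -0.0, 1.759]
force: [0.2, 0.3, 0.6]
grip_width: 0.0133
grip_force: 10.0
```

Request:
shift_gripper(increments="0 0 0 0 0 0.05\n0 0 0 0 0 0.075\n0 0 0 0 0 0.075\n0 0 0 0 0 0.075\n0 0 0 0 0 0.075\n0 0 0 0 0 0.075\n0 0 0 0 0 0.075\n0 0 0 0 0 0.075\n0 0 0 0 0 0.075\n0 0 0 0 0 0.074")

```text
time_s: 8.0
ee_pos: [0.4705, -0.1992, 0.1791]
eef_rot: [-3.141, 0.001, 0.306]
force: [-0.5, -0.6, -0.1]
grip_width: 0.0136
grip_force: 10.0
```

Request:
shift_gripper(increments="0 0 0 0 0 0\n0 0 0 0 0 0\n0 0 0 0 0 0")

```text
time_s: 8.3
ee_pos: [0.4707, -0.1993, 0.1793]
eef_rot: [-3.141, 0.0, 0.315]
force: [0.1, 0.2, 0.5]
grip_width: 0.0139
grip_force: 10.0
```

Run:
```python
from station import ctrl
from h import *
o=ctrl.get_obs();a=o["eef_rot"][2];p=o["ee_pos"];d=np.array([.4786,-.2164])-p[:2]
print(p,a,d@[np.cos(a),np.sin(a)],d@[np.sin(a),-np.cos(a)])
w=ctrl.camera("wrist");cv2.imwrite("pics/w3.png",cv2.resize(w["pixels"][0:400,130:510],None,fx=1.5,fy=1.5))
```

```text
[ 0.47073149 -0.19931186  0.17931813] 0.31536647518075966 0.0021803151619889114 0.018685937843163636
```

View pics/w3.png

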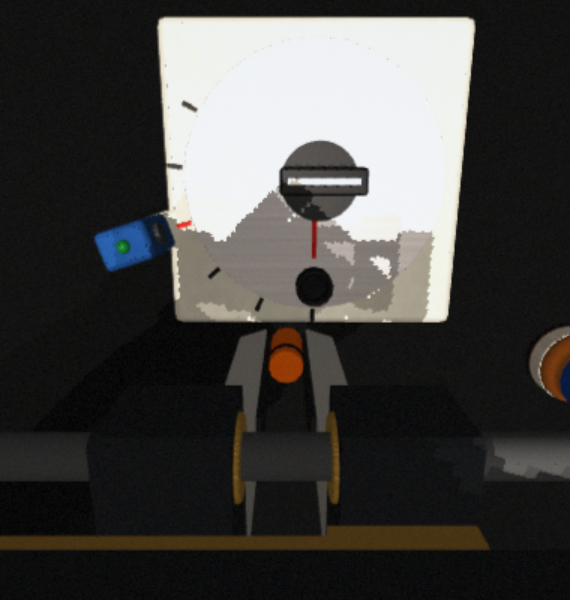

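The capsule is held upright at crop pixel (286,350) and the cup is at (314,286). I'll correct sideways, lower part-way and re-measure the cup.

To row units: 0.02 m is 0.4, 0.014 m is 0.28.

Request:
shift_gripper(increments="0.02 0.18 0.2 0 0 0\n0.02 0.19 0.4 0 0 0\n0 0 0.4 0 0 0\n0 0 0.28 0 0 0\n0 0 0 0 0 0\n0 0 0 0 0 0\n0 0 0 0 0 0")

```text
time_s: 9.05
ee_pos: [0.4788, -0.2166, 0.1163]
eef_rot: [3.141, -0.001, 0.312]
force: [0.5, -0.3, -0.2]
grip_width: 0.0134
grip_force: 10.0
```

Run:
```python
from station import ctrl
from h import *
w=ctrl.camera("wrist");o=ctrl.get_obs();a=o["eef_rot"][2];p=o["ee_pos"]
u,v=proj(w,[[.4784,-.2164,.054]])[0].astype(int);print(p,a,u,v)
r=40;q=w["pixels"][v-r:v+r,u-r:u+r];cv2.imwrite("pics/w4.png",cv2.resize(w["pixels"][max(v-100,0):v+100,u-130:u+130],None,fx=3,fy=3))
m=(q.max(2)<45).astype(np.uint8);n,l,s,ce=cv2.connectedComponentsWithStats(m)
for i in range(1,n):
    if s[i,4]>60: print(s[i],ce[i]+[u-r,v-r],onz(w,*(ce[i]+[u-r,v-r]),.054))
print(onz(w,*proj(w,[[*p[:2],p[2]-.0356]])[0],.0792))
```

```text
[ 0.47881749 -0.21651948  0.11636055] 0.3120779533581921 319 214
[ 25  22  34  58 968] [320.1322314  219.11570248] [ 0.47466421 -0.21773801  0.054     ]
[ 0 65  7 15 65] [280.92307692 244.53846154] [ 0.44498464 -0.19469118  0.054     ]
[ 0.47828065 -0.21669485  0.0792    ]
```

View pics/w4.png

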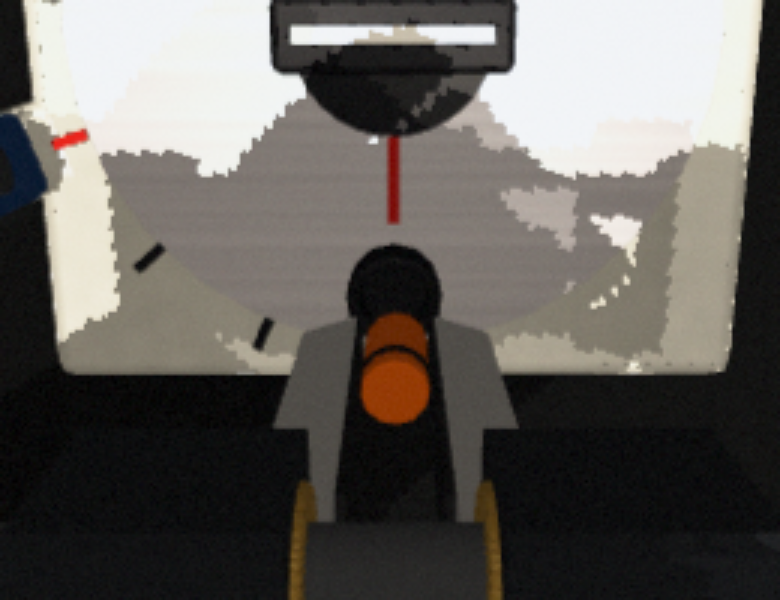

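The crop shows the cup rim spanning columns 348–441 with its top edge at row 244. The capsule is centred at column 395, just in front. I'll compare this with the projected rim.

Run:
```python
from station import ctrl
from h import *
w=ctrl.camera("wrist");p=ctrl.get_obs()["ee_pos"];a=.312
th=np.linspace(0,6.28,181)
def circ(x,y,r,z):
    q=proj(w,np.c_[x+r*np.cos(th),y+r*np.sin(th),0*th+z]);return q.min(0).round(1),q.max(0).round(1)
for dx in(0,.002,.004): print(dx,circ(.4784+dx*np.cos(a),-.2164+dx*np.sin(a),.0125,.054),circ(.4784+dx*np.cos(a),-.2164+dx*np.sin(a),.0125,.043))
print("cap top",circ(*p[:2],.007,p[2]-.0056), "bottom",circ(*p[:2],.007,p[2]-.0356))
px=w["pixels"];m=cv2.inRange(cv2.cvtColor(px,cv2.COLOR_BGR2HSV),(3,140,50),(22,255,255));m[:, :290]=0;m[:,350:]=0;m[:190]=0;m[270:]=0
v,u=np.nonzero(m);print("orange",u.min(),u.max()+1,v.min(),v.max()+1)
g=px.max(2);print(g[185:206,320],g[205,298:345])
print("knob fl",circ(.5428,-.1957,.022,.08),"knob",proj(w,[[.5428,-.1957,.112]]))
```

```text
0 (array([303.8, 198.5]), array([336.2, 229.5])) (array([304.5, 195. ]), array([335.5, 224.7]))
0.002 (array([303.8, 196. ]), array([336.2, 227.1])) (array([304.5, 192.6]), array([335.5, 222.4]))
0.004 (array([303.7, 193.4]), array([336.3, 224.6])) (array([304.5, 190.2]), array([335.5, 220.1]))
cap top (array([308.4, 231.9]), array([332.3, 254.2])) bottom (array([310.1, 215.9]), array([330.6, 235.2]))
orange 309 332 218 256
[122 119 121 127 131 129 129 136 132 118  58   8   9   4  15  21  16  11
  10  16  11] [131 130 130 128 129 127 128 121  28   9  11  17  16  16   7  12  16  10
  10  14  12  15  11   9  18  10  13  10  14  15  12  16  17  13  10  20
  68 130 127 128 128 129 128 128 130 128 125]
knob fl (array([285.2,  87.6]), array([355. , 159.3])) knob [[320.15638243 125.14285665]]
```

The capsule and cup agree to within about 1 mm, against 2 mm of clearance. Lowering.

To row units: 0.01 m is 0.2, 0.008 m is 0.16.

Request:
shift_gripper(increments="0 0 0.2 0 0 0\n0 0 0.2 0 0 0\n0 0 0.16 0 0 0\n0 0 0.1 0 0 0\n0 0 0.07 0 0 0\n0 0 0 0 0 0\n0 0 0 0 0 0")

```text
time_s: 9.85
ee_pos: [0.4785, -0.2164, 0.079]
eef_rot: [3.142, -0.0, 0.312]
force: [-0.3, -0.5, 0.3]
grip_width: 0.0135
grip_force: 10.0
```

Request:
shift_gripper(increments="0 0 0 0 0 0\n0 0 0 0 0 0\n0 0 0 0 0 0\n0 0 0 0 0 0\n0 0 0 0 0 0", finger_gap=0.05)

```text
time_s: 10.35
ee_pos: [0.4784, -0.2164, 0.079]
eef_rot: [3.142, -0.0, 0.312]
force: [-0.5, 0.1, -0.7]
grip_width: 0.0488
grip_force: 0.0
```

Request:
shift_gripper(increments="0 0 -0.2 0 0 0\n0 0 -0.4 0 0 0\n0 0 -0.6 0 0 0\n0 0 -0.6 0 0 0\n-0.2 0 -0.2 0 0 0\n-0.4 0 0 0 0 0\n0 0 0 0 0 0\n0 0 0 0 0 0")

```text
time_s: 11.15
ee_pos: [0.4496, -0.2256, 0.1787]
eef_rot: [-3.141, 0.0, 0.311]
force: [0.7, 0.8, -1.2]
grip_width: 0.0501
grip_force: 0.0
```

Run:
```python
from station import ctrl
from h import *
w=ctrl.camera("wrist");print(ctrl.get_obs()["ee_pos"])
cv2.imwrite("pics/w5.png",cv2.resize(w["pixels"][60:260,190:450],None,fx=3,fy=3))
u=proj(w,[[.5428,-.1957,.112]])[0];g=w["pixels"].min(2);x,y=u.astype(int);r=12
q=g[y-5:y+6,x-22:x+23];v,uu=np.nonzero(q>140);print(u,uu.mean()+x-22,v.mean()+y-5,onz(w,uu.mean()+x-22,v.mean()+y-5,.112))
```

```text
[ 0.4498542  -0.22550169  0.17864577]
[320.51355149  79.15060926] 319.8237885462555 79.02643171806167 [ 0.54272936 -0.19521196  0.112     ]
```

View pics/w5.png

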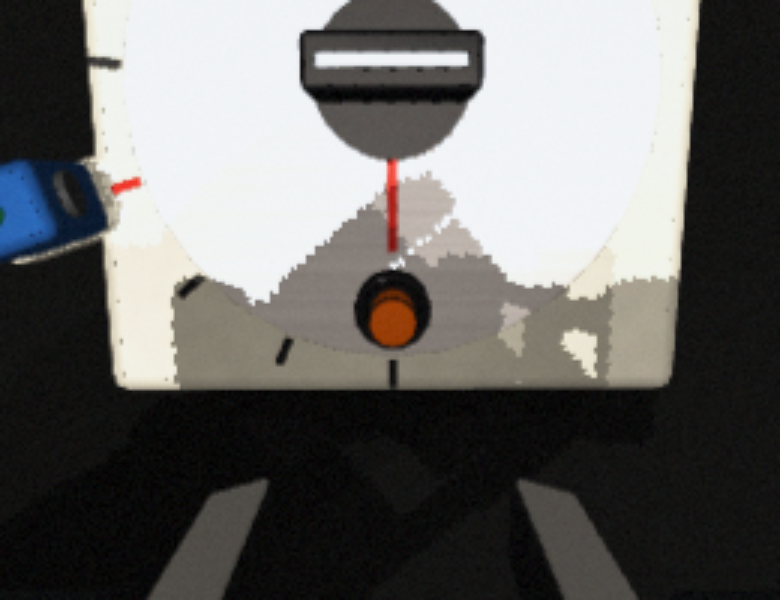

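The capsule (393,318) is standing in the cup, and the knob bar lies level in the image, so the base yaw is about 0.311. Next, move over the knob and turn the tool by a quarter turn.

To row units: 0.0377 m is 0.754, 0.035 m is 0.7, -0.143 rad is -0.0715.

Request:
shift_gripper(increments="0.5 0 0 0 0 0\n0.7 0 0 0 0 0\n0.754 0 0 0 0 0\n0 0 0 0 0 -0.0715\n0 0 0 0 0 -0.0715\n0 0 0 0 0 -0.0715\n0 0 0 0 0 -0.0715\n0 0 0 0 0 -0.0715\n0 0 0 0 0 -0.0715\n0 0 0 0 0 -0.0715", finger_gap=0.04)

```text
time_s: 12.2
ee_pos: [0.5431, -0.1952, 0.1783]
eef_rot: [-3.141, -0.0, 1.319]
force: [0.4, 0.3, -1.0]
grip_width: 0.04
grip_force: 0.0
```

Request:
shift_gripper(increments="0 0 0 0 0 -0.0715\n0 0 0 0 0 -0.0715\n0 0 0 0 0 -0.0715\n0 0 0 0 0 -0.0705\n0 0 0 0 0 0\n0 0 0 0 0 0\n0 0 0 0 0 0")

```text
time_s: 12.9
ee_pos: [0.543, -0.1955, 0.1787]
eef_rot: [-3.141, -0.0, 1.88]
force: [0.8, 1.1, 0.8]
grip_width: 0.0401
grip_force: 0.0
```

Run:
```python
from station import ctrl
import numpy as np
o=ctrl.get_obs();a=o["eef_rot"][2];p=o["ee_pos"];d=np.array([.5428,-.1955])-p[:2]
print(p,a,d@[np.cos(a),np.sin(a)],d@[np.sin(a),-np.cos(a)],o["qpos"])
```

```text
[ 0.54297411 -0.19546388  0.17872559] 1.8796105805787975 1.8507787150753586e-05 -0.00017684939868103008 [-4.09023233e-01  4.02329239e-01  1.49960193e+00  3.41199131e-05
  1.23994347e+00 -7.17848596e-01]
```

To row units: 0.02 m is 0.4, 0.015 m is 0.3.

Request:
shift_gripper(increments="0 0 0.3 0 0 0\n0 0 0.4 0 0 0\n0 0 0.4 0 0 0\n0 0 0.24 0 0 0\n0 0 0.06 0 0 0\n0 0 0 0 0 0")

```text
time_s: 13.5
ee_pos: [0.543, -0.1956, 0.1091]
eef_rot: [-3.142, -0.0, 1.882]
force: [-0.7, -0.3, 0.2]
grip_width: 0.0396
grip_force: 0.0
```

Request:
shift_gripper(increments="0 0 0 0 0 0\n0 0 0 0 0 0\n0 0 0 0 0 0\n0 0 0 0 0 0\n0 0 0 0 0 0\n0 0 0 0 0 0\n0 0 0 0 0 0", finger_gap=0.0, grip_force=55)

```text
time_s: 14.2
ee_pos: [0.5436, -0.1955, 0.1094]
eef_rot: [3.14, 0.001, 1.883]
force: [5.5, 1.2, -0.0]
grip_width: 0.0139
grip_force: 55.0
```

Gripped. Turning clockwise, which is positive about the tool's z axis.

To row units: 0.06 rad is 0.03.

Request:
shift_gripper(increments="0 0 0 0 0 0.02\n0 0 0 0 0 0.03\n0 0 0 0 0 0.03\n0 0 0 0 0 0.03\n0 0 0 0 0 0.03\n0 0 0 0 0 0.03\n0 0 0 0 0 0.03\n0 0 0 0 0 0.03\n0 0 0 0 0 0.03\n0 0 0 0 0 0.03")

```text
time_s: 15.2
ee_pos: [0.5435, -0.1955, 0.1094]
eef_rot: [3.14, -0.0, 1.301]
force: [2.8, 0.3, 0.1]
grip_width: 0.0137
grip_force: 55.0
```

Request:
shift_gripper(increments="0 0 0 0 0 0.03\n0 0 0 0 0 0.03\n0 0 0 0 0 0.03\n0 0 0 0 0 0.03\n0 0 0 0 0 0.03\n0 0 0 0 0 0.03\n0 0 0 0 0 0.03\n0 0 0 0 0 0.03\n0 0 0 0 0 0.03\n0 0 0 0 0 0.03")

```text
time_s: 16.2
ee_pos: [0.5433, -0.1954, 0.1094]
eef_rot: [3.141, -0.001, 0.7]
force: [2.9, 2.0, 1.5]
grip_width: 0.0135
grip_force: 55.0
```

Request:
shift_gripper(increments="0 0 0 0 0 0.015\n0 0 0 0 0 0.01\n0 0 0 0 0 0\n0 0 0 0 0 0\n0 0 0 0 0 0")

```text
time_s: 16.7
ee_pos: [0.5433, -0.1954, 0.1094]
eef_rot: [3.141, -0.001, 0.654]
force: [3.5, 3.0, 3.2]
grip_width: 0.0137
grip_force: 55.0
```

Run:
```python
from station import ctrl
from h import *
import pickle
w=ctrl.camera("wrist");o=ctrl.get_obs();t=ctrl.camera("top");pickle.dump((w,t,o),open("w6.pkl","wb"))
print(o["ee_pos"],o["eef_rot"],o["moment"])
a=w["pixels"][:300,150:490];b=cv2.resize(t["pixels"][195:285,330:422],None,fx=3.333,fy=3.333)[:300]
cv2.imwrite("pics/w6.png",np.hstack([a,b]))
```

```text
[ 0.5433038  -0.19545458  0.10942314] [ 3.14080033e+00 -9.89083430e-04  6.53664779e-01] [ 0.7170972  -0.634445    0.09311015]
```

View pics/w6.png

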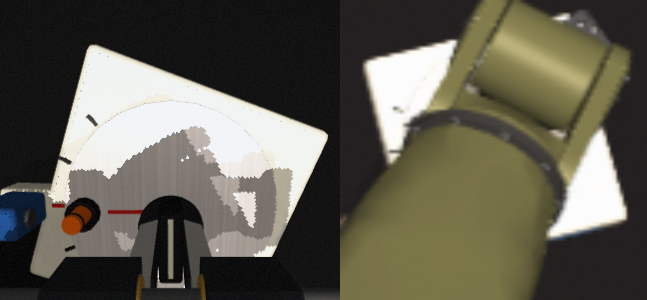

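The turret has followed to nearly the third stop with the capsule still in the cup, and the red line at (258–290,212) points at the reader mark. I'll measure its angle from the red pixels.

Create ang.py:
```python
from h import *
def ang(w):
    p=w["pixels"].astype(int);m=((p[...,2]-np.maximum(p[...,1],p[...,0])>60)&(p[...,2]>90)).astype(np.uint8)
    h=cv2.cvtColor(w["pixels"],cv2.COLOR_BGR2HSV)[...,0];m[(h>4)&(h<174)]=0
    n,l,s,ce=cv2.connectedComponentsWithStats(m,connectivity=8)
    for i in range(1,n):
        if s[i,4]<8: continue
        v,u=np.nonzero(l==i)
        for z in(.04,.03):
            W=np.array([onz(w,a,b,z)[:2] for a,b in zip(u,v)]);c=W.mean(0);d=c-[.5429,-.1955]
            vx=np.linalg.svd(W-c)[2][0]
            print(s[i].tolist(),z,c.round(4),"r",np.hypot(*d).round(4),"theta by centre",((.311+np.pi-np.arctan2(d[1],d[0]))).round(3),"by line",((.311-np.arctan2(vx[1],vx[0]))%np.pi).round(3))
```

Run:
```python
import pickle
from ang import *
w,t,o=pickle.load(open("w6.pkl","rb"));ang(w)
print("cal home");w,o=pickle.load(open("w1.pkl","rb"));ang(w)
```

```text
[202, 204, 12, 4, 42] 0.04 [ 0.493  -0.1218] r 0.0891 theta by centre 1.287 by line 1.291
[202, 204, 12, 4, 42] 0.03 [ 0.4883 -0.1204] r 0.0929 theta by centre 1.253 by line 1.291
[258, 210, 34, 4, 135] 0.04 [ 0.5207 -0.1664] r 0.0366 theta by centre 1.23 by line 1.226
[258, 210, 34, 4, 135] 0.03 [ 0.5173 -0.167 ] r 0.0383 theta by centre 1.149 by line 1.226
cal home
[326, 124, 2, 21, 42] 0.04 [ 0.5082 -0.2067] r 0.0364 theta by centre 6.281 by line 3.136
[326, 124, 2, 21, 42] 0.03 [ 0.5079 -0.2071] r 0.0369 theta by centre 6.275 by line 3.136
[260, 127, 7, 4, 15] 0.04 [ 0.4887 -0.1218] r 0.0915 theta by centre 1.247 by line 1.248
[260, 127, 7, 4, 15] 0.03 [ 0.4879 -0.1201] r 0.0933 theta by centre 1.251 by line 1.248
```

The turret is at about 1.228 and matches the tool turn, with no slip. 0.029 rad remains to the third stop.

To row units: 0.015 rad is 0.0075.

Request:
shift_gripper(increments="0 0 0 0 0 0.0075\n0 0 0 0 0 0.007\n0 0 0 0 0 0\n0 0 0 0 0 0\n0 0 0 0 0 0\n0 0 0 0 0 0")

```text
time_s: 17.4
ee_pos: [0.5433, -0.1954, 0.1094]
eef_rot: [3.141, -0.001, 0.625]
force: [3.8, 3.6, 4.2]
grip_width: 0.0133
grip_force: 55.0
```

Run:
```python
from station import ctrl
from ang import *
w=ctrl.camera("wrist");o=ctrl.get_obs();print(o["ee_pos"],o["eef_rot"],o["moment"]);ang(w)
cv2.imwrite("pics/w7.png",cv2.resize(w["pixels"][140:300,150:410],None,fx=3,fy=3))
```

```text
[ 0.54327339 -0.19543201  0.10938242] [ 3.14092094e+00 -9.26159485e-04  6.24693505e-01] [ 0.72896532 -0.60647321  0.09570219]
[202, 207, 13, 4, 47] 0.04 [ 0.4928 -0.1216] r 0.0893 theta by centre 1.286 by line 1.279
[202, 207, 13, 4, 47] 0.03 [ 0.4881 -0.1201] r 0.0932 theta by centre 1.253 by line 1.279
[258, 210, 34, 4, 135] 0.04 [ 0.5215 -0.1658] r 0.0366 theta by centre 1.259 by line 1.255
[258, 210, 34, 4, 135] 0.03 [ 0.5181 -0.1663] r 0.0383 theta by centre 1.178 by line 1.255
```

View pics/w7.png

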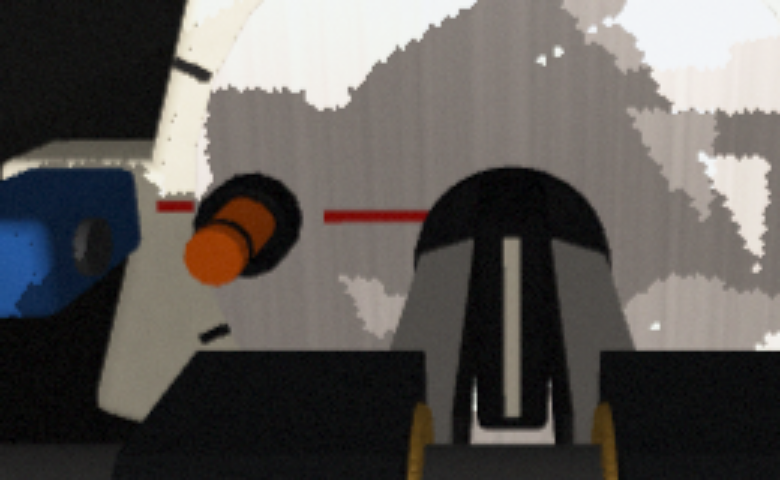

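The turret is at 1.255–1.259 rad, the third stop. The cup and capsule (240,230) face the reader, and the knob is held square in the grip.

```bash
python3 -c "
from station import ctrl
print(ctrl.hand_in())"
```

```text
the job is handed in; nothing more can be done
None
```

The orange capsule stands in the turret cup, and the arm is still gripping the knob at the third stop (measured 1.255–1.259 rad, nominal 1.257), with the job handed in at about 17.5 s.

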